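# Slide the carrier board into its locating notches and swing the catch over it

## Robot

A 7-joint arm with a two-finger parallel gripper is mounted at the origin on a cart in front of the work surface, level with it; the furniture and walls round the work are solid. World frame = base frame: x ahead of the robot, y to its left, z up, the work surface at z = 0. Lengths are in m, angles in rad, forces in N, time in s.
With the tool pointing down it reaches from about 0.425 to 0.875 m from the base axis. Payload 8.4 kg.
Tool frame: the origin (TCP) lies at the very end of the fingers, on their centre line; the grasp point (between the pads) lies 19 mm behind it; z points along the fingers, y is the direction in which the jaws open and shut (so a half turn about z gives the same grasp; the last joint's range is limited). The gripper opens to 85 mm and grips with 20 to 120 N. Pads are 22 mm wide; open, the fingers measure 114 mm over their backs; the gripper's body (76 mm by 85 mm) begins 54 mm behind the grasp point. The pads swing forward as they close: fully open they stand 13 mm farther back than shut.
Start: joints at [-1.439, 0.333, 0.04, 1.465, -0.013, 1.343, -0.059], TCP at [0.149, 0.633, 0.231] pointing down, gripper open.
Joint ranges: [-2.58, 2.58], [-0.38, 2.09], [-1.3, 1.39], [0.25, 2.4], [-1.5, 4.64], [0.08, 2.09], [-2.65, 2.65]. Speed limits (rad/s): [2.22, 2.22, 2.79, 2.79, 3.14, 3.14, 3.14].

## Interface

Orientations are given as a rotation vector (axis times angle).
In Python, from station import status, grab_frame, camera_model, order gives the robot as it stands.
- The arm moves only by the tool drive_tool, never from a script. Its argument "plan" is a list of rows, each a list of 6 numbers: the shift along the tool's x, y, z in m, then the turn, a rotation vector about the tool's x, y, z in degrees. A call has 1 to 12 rows; each row is the pose to reach, as a shift and turn from the pose measured when the call began, along the tool's axes at that moment; what a row does not reach only later rows make up. A row lasts 1/12 s, in which the tool goes at most 41.7 mm and 7.16 degrees, less where a joint would pass 70% of its speed; a pose out of reach is approached as far as the arm can. A call with a gripper value outside its range is refused whole. "grip" is the finger opening in m, from 0 to 0.0854, set as the call begins (left out, the last holds). The fingers move at their own pace and stop on an object; "force" is the grip in N (left out, the last holds). Time passes only in rows, so rows that repeat a pose let the fingers close. It gives the time, the measured TCP pose, the force and the opening at its end, in the units of the state.
- status.sense(): the state, without advancing time (a new reading comes with each control period).
- grab_frame(name): name is "scene" or "top" or "wrist"; returns the picture (384x512x3 uint8, blue, green, red); there is no depth.
- camera_model(name): a dict with "fx", "fy", "cx", "cy" (pixels), "view" (4x4, takes a point from world to camera coordinates). Camera axes: x right, y up, looking along -z (the intrinsics and any distortion apply to the point x, -y, -z); pixel columns grow to the right and rows downward; lengths in m; the calibration is good to about 2 mm. A picture is of the moment at which its call begins: read the wrist's pose just before it. camera_model takes no time and is no camera call; for the wrist camera it gives the pose at the moment of the call.
- order.hand_in(): hands the job in, once; it reports no verdict.
The state is a dict: "time_s": time; "joints": joint angles; "joint_vel": joint speeds; "tau": joint torques, N m; "eef_pos": TCP position; "eef_rot": TCP orientation; "wrist_force": force on the tool from outside, world axes, zero at the start; "moment": the same for the moment, N m; "grip_width": opening from 0.0 (shut) to 1.0 (fully open).
Only numpy, scipy, OpenCV 4.12 (cv2) and the standard library are available. Lean on these libraries where they do the work, as an engineer would, in place of code of your own. Each camera call takes 0.05 s, during which the arm holds its last target. There are 200 camera calls.

## Task

The grey carrier board stands on the rails of the slide-in test fixture: with a fingertip against its upright tab, push it along the rails (without lifting it) until you feel it drop into the locating notches and lie fully down. Then push the catch by its upright peg all the way across to its stop, so that its arm lies over the board and holds it down. Leave the other things on the bench alone.

Things in the scene. Friction and masses are not known exactly. Their poses are not given: they have to be found in the camera images.
- fixture: Fixed aluminium fixture, 300 mm long (its x), 140 mm wide (its y), plus an ear for the catch post on the +y side, the one nearer the robot. Origin: centre of its underside, on the bench. +x is the way the board slides: to the robot's left, up to 0.3 rad either way. Four dark tracks, tops 25 mm above the bench, run its whole length: outer at y = +-52 mm, inner at y = +-36 mm.
- notch (a point): Where the board's origin lies when seated: fixture x = +60 mm, y = 0, 18 mm above the bench. The notches are 22 mm gaps in the tracks with floor 18 mm above the bench, outer tracks' at fixture x = +100 mm, inner tracks' at +20 mm; their ends stop the feet. The tracks run on beyond.
- board: Loose grey carrier board, 0.41 kg (hidden scale 0.7 to 1.4), plate 110 mm (x, the slide) by 125 mm, 6 mm thick, axes parallel to the fixture's. Origin: centre, at the level of its feet's undersides; plate top 14 mm and connectors on its rear half 30 mm above it. Feet 14 mm long at x = +40, y = +-52 and x = -40, y = +-36 mm; skirts straddle the outer tracks with 1 mm play a side.
- board_center (a point): Middle of the board's plate top, 14 mm above its origin. It starts 70 to 130 mm short of the notch with 25 mm under its origin; with all feet over the gaps (4 mm play either way) it drops 7 mm by its weight. A finger still pressing may hold it up: draw back and it falls. Pushed at up to 0.15 m/s it still drops. Pushing takes 2 to 7 N.
- push_face (a point): Middle of the rear (-x) face of the board's upright push tab (70 mm wide along y, 6 mm thick, from 12 to 38 mm above the board's origin). This point is 55 mm behind and 26 mm above the board's origin. Nothing stands behind it but the tracks, 25 mm above the bench.
- catch (a joint): Angle q (rad) of the turn catch about its upright post. The arm points 0.40 - q from the fixture's +x (counter-clockwise positive from above): it starts beside the board (q 0.15 to 0.45), turns clockwise as q grows, and at its stop, 1.97, points across the board (fixture -y). It stays where it is left; about 1.5 N at the peg turns it.
- catch_pivot (a point): Pivot of the catch, fixture x = +60, y = +78 mm, at the arm's underside, 35 mm above the bench. The flat dark arm is 8 mm thick, 15 mm wide and reaches 56 mm out with its peg. It passes 3 mm over a seated board but strikes the edge of one that has not dropped; closed first, it bars the board's way.
- catch_peg (a point): Middle of the catch's black upright peg, 12 mm in diameter, from 43 to 68 mm above the bench, 50 mm from the pivot; free to push from outside.
- gauge_block: Bystander, leave alone: ground steel block, 25x50x20 mm, near the far side of the fixture. Origin: centre of its underside.
- screwdriver: Bystander, leave alone: screwdriver 145 mm long, 19 mm thick, lying near the robot's side of the fixture. Origin: centre of its underside.
- solder_spool: Bystander, leave alone: reel of solder wire, 64 mm across, 40 mm tall, left of the fixture. Origin: centre of its underside.
- usb_stick: Bystander, leave alone: memory stick 53 mm long, 8 mm thick, at the near edge of the bench. Origin: centre of its underside.
- tape_roll: Bystander, leave alone: roll of film tape, 82 mm across, 13 mm tall, left of the fixture. Origin: centre of its underside.
- side_cutters: Bystander, leave alone: small side cutters 111 mm long, 12 mm thick, near edge of the bench, to the left. Origin: centre of its underside.

How it is judged:
By the outcome, as a careful person would: the job done as asked, in the order asked, and still so for the second after the job is handed in, with the robot touching nothing.
It also fails if it takes over 48 s, if anything falls off the work surface, if the arm or the gripper's body presses on something with over 40 N, if the wrist force passes 120 N, or if a joint passes its speed limit or range.

## Working session

There is one attempt and no reset: what is moved stays moved. The work goes in short steps, Python scripts to look and compute and a tool call to move; the robot and the scene stay as the last step left them, time stands still between calls to the robot, and variables do not carry over. Pictures are saved under pics/ and viewed, about 8 in all and at most 12, crops included, and the job is handed in when it is done.

Besides the shell and the picture viewer there is one more tool, called after "Emit:" by a JSON object that holds its "method" and its "body", one argument or row to a line. drive_tool: Moves the arm, as the interface text tells. Its arguments: {"type":"object","properties":{"plan":{"type":"array","items":{"type":"array","items":{"type":"number"}}},"grip":{"type":"number"},"force":{"type":"number"}},"required":["plan"]}

```bash
mkdir -p pics; ls
python3 - <<'E'
from station import status, grab_frame, camera_model
import cv2
s=status.sense();print(s)
for n in("scene","top"):
    m=camera_model(n);print(n,m)
    cv2.imwrite(f"pics/{n}0.png",cv2.resize(grab_frame(n),(800,600),interpolation=cv2.INTER_CUBIC))
E
```

```text
pics
{'time_s': 0.0, 'joints': array([-1.43923919,  0.33393027,  0.0398502 ,  1.46626296, -0.01337476,
        1.34329931, -0.05849535]), 'joint_vel': array([-7.50296756e-04,  1.21767516e-03, -9.92469401e-04,  2.67558662e-03,
       -1.08074995e-03,  2.54792545e-03, -7.14151819e-05]), 'tau': array([ 9.13322469e-05, -6.58545399e+01,  1.36551093e+00, -4.05568779e+01,
        1.67522411e-02,  1.22434119e-02,  1.02224226e-05]), 'eef_pos': array([0.1485832 , 0.63232493, 0.2304125 ]), 'eef_rot': array([-3.61637488e-01, -3.12064728e+00,  2.56564162e-03]), 'wrist_force': array([-0.2844722 ,  0.48358174, -0.02421641]), 'moment': array([ 0.00456258, -0.02169951,  0.02387708]), 'grip_width': 0.9993601940780801}
scene {'fx': 366.8087090241937, 'fy': 366.8087090241937, 'cx': 254.30553188638763, 'cy': 191.85384593774083, 'view': array([[ 0.46785707, -0.88362156,  0.01796381, -0.18215353],
       [ 0.39467767,  0.22707262,  0.8903188 , -0.28680563],
       [-0.79078398, -0.40945203,  0.45498323, -0.71629408],
       [ 0.        ,  0.        ,  0.        ,  1.        ]])}
top {'fx': 478.4389284609363, 'fy': 478.4389284609363, 'cx': 252.7300811890119, 'cy': 194.82308272080576, 'view': array([[-0.0133463 , -0.99964882, -0.02289349,  0.12972238],
       [ 0.98886764, -0.01658882,  0.14787022, -0.57649639],
       [-0.14819807, -0.02066511,  0.98874177, -1.21568012],
       [ 0.        ,  0.        ,  0.        ,  1.        ]])}
```

View pics/top0.png

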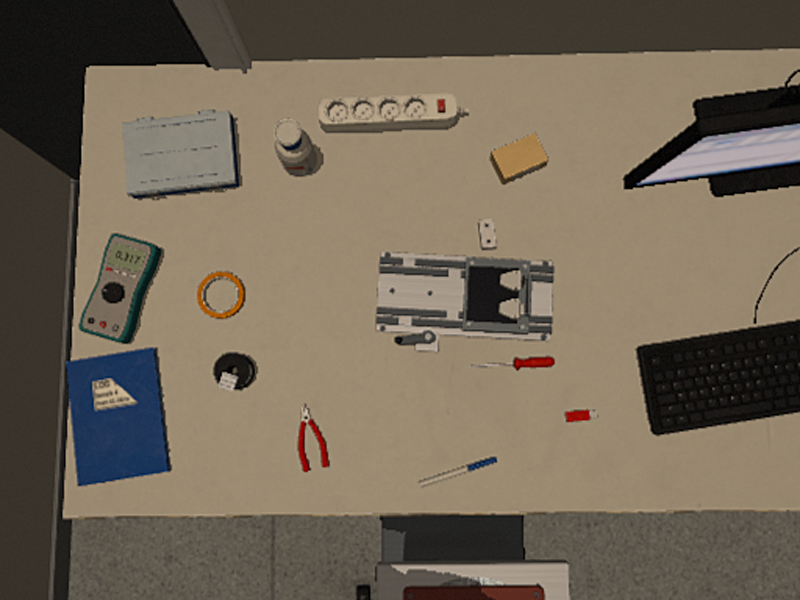

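View pics/scene0.png

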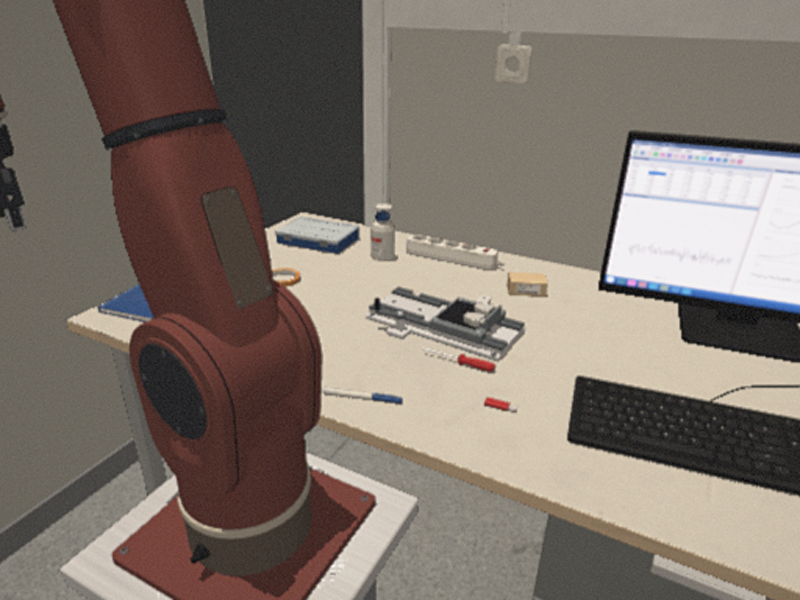

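The top view shows the fixture at about (376–553, 250–350), with the board at its right end, the catch near (415, 340) and its peg at (400, 340). The screwdriver lies at (515, 363). I'll enlarge this.

```bash
cat > h.py <<'E'
import numpy as np, cv2
from scipy.spatial.transform import Rotation as R
from station import status, grab_frame, camera_model
def proj(n,P,m=None):
    m=m or camera_model(n);V=m["view"];p=np.atleast_2d(P)@V[:3,:3].T+V[:3,3]
    return np.c_[m["cx"]+m["fx"]*p[:,0]/-p[:,2], m["cy"]+m["fy"]*p[:,1]/p[:,2]]
def back(n,uv,z,m=None):
    m=m or camera_model(n);V=m["view"];u,v=uv
    d=V[:3,:3].T@np.array([(u-m["cx"])/m["fx"],-(v-m["cy"])/m["fy"],-1]);c=-V[:3,:3].T@V[:3,3]
    return c+d*(z-c[2])/d[2]
E
python3 - <<'E'
from h import *
f=grab_frame("top")[155:240,235:360]
cv2.imwrite("pics/topc.png",cv2.resize(f,None,fx=6.4,fy=6.4,interpolation=cv2.INTER_CUBIC))
E
```

```text
(no output)
```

View pics/topc.png

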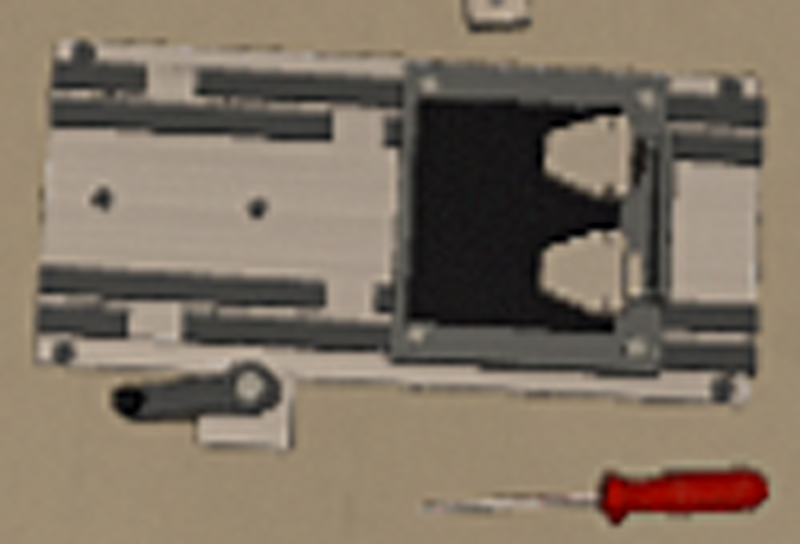

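```bash
cat > fit.py <<'E'
from h import *
from scipy.optimize import least_squares
m=camera_model("top")
px=lambda l:np.array(l)/6.4+[235,155]-0.5*(1-1/6.4)
# fixture points (x,y,z) mm
F=np.array([(150,-52,25),(150,-36,25),(150,36,25),(150,52,25),(-150,-52,25),(-150,-36,25),(-150,36,25),(-150,52,25),(100,-52,25),(100,52,25),(20,-36,25),(20,36,25)])/1e3
U=px([(52,73),(50,112),(38,278),(38,320),(765,110),(762,148),(757,318),(757,357),(172,81),(156,323),(358,127),(350,295)])
def W(p,P):
    c,s=np.cos(p[2]),np.sin(p[2]);P=np.atleast_2d(P)
    return np.c_[p[0]+c*P[:,0]-s*P[:,1],p[1]+s*P[:,0]+c*P[:,1],P[:,2]]
r=least_squares(lambda p:(proj("top",W(p,F),m)-U).ravel(),[.6,0,1.57])
p=r.x;print("fix",p,"rms px",np.sqrt(np.mean(r.fun**2)))
def inv(q):
    d=q[:2]-p[:2];c,s=np.cos(p[2]),np.sin(p[2]);return np.array([c*d[0]+s*d[1],-s*d[0]+c*d[1]])*1e3
for n,u,z in[("board front far",(408,62),.039),("front near",(392,355),.039),("rear near",(660,372),.039),("rear far",(668,78),.039),("tab",(650,215),.063),("pivot",(250,385),.046),("peg",(128,398),.068)]:
    print(n,inv(back("top",px([u])[0],z,m)).round(1))
np.save("fix.npy",p)
s=status.sense();print(R.from_rotvec(s["eef_rot"]).as_matrix().round(3),s["eef_pos"])
E
python3 fit.py
```

```text
fix [0.59779652 0.00192246 1.50004025] rms px 0.220215691520965
board front far [  1.  -61.8]
front near [ 2.2 61.3]
rear near [-107.4   62.3]
rear far [-106.9  -60.6]
tab [-97.9   1.5]
pivot [59.8 77.6]
peg [108.7  87.9]
[[-0.973  0.229 -0.   ]
 [ 0.229  0.973 -0.001]
 [-0.    -0.001 -1.   ]] [0.14861961 0.63241169 0.23061429]
```

```bash
cat >> h.py <<'E'
try: p=np.load("fix.npy")
except Exception: p=None
def fx(x,y,z):  # fixture mm -> world m
    c,s=np.cos(p[2]),np.sin(p[2]);return np.array([p[0]+(c*x-s*y)/1e3,p[1]+(s*x+c*y)/1e3,z/1e3])
def finv(q):
    c,s=np.cos(p[2]),np.sin(p[2]);d=q[:2]-p[:2];return np.array([c*d[0]+s*d[1],-s*d[0]+c*d[1],q[2]])*1e3
def goto(P,az):  # az: azimuth of tool x
    s=status.sense();R0=R.from_rotvec(s["eef_rot"])
    Rt=R.from_matrix(np.array([[np.cos(az),np.sin(az),0],[np.sin(az),-np.cos(az),0],[0,0,-1]]))
    print("move",R0.inv().apply(P-s["eef_pos"]).round(4),(R0.inv()*Rt).as_rotvec(degrees=True).round(2))
def show():
    s=status.sense();print("t",s["time_s"],"fix",finv(s["eef_pos"]).round(1),"F",s["wrist_force"].round(2),"j",s["joints"].round(2),s["grip_width"])
E
python3 - <<'E'
from h import *
show()
goto(np.array([.5,.32,.22]),p[2]+.7)
goto(fx(-140,0,200),p[2])
E
```

```text
t 0.15 fix [597.2 492.6 230.6] F [0.8  0.6  0.22] j [-1.44  0.33  0.04  1.47 -0.01  1.34 -0.06] 0.9986531617538476
move [-0.4135 -0.2237  0.0109] [-7.000e-02  3.000e-02  4.072e+01]
move [-0.6038 -0.6492  0.0315] [-6.000e-02  6.000e-02  8.083e+01]
```

Emit:
{"method": "drive_tool", "body": {
  "plan": [
    [-0.017,-0.009,0,0,0,2],
    [-0.05,-0.027,0.001,0,0,6],
    [-0.086,-0.047,0.002,0,0,10],
    [-0.122,-0.066,0.003,0,0,14],
    [-0.158,-0.086,0.004,0,0,18],
    [-0.194,-0.105,0.005,0,0,22],
    [-0.23,-0.125,0.006,0,0,26],
    [-0.266,-0.144,0.007,0,0,30],
    [-0.302,-0.163,0.008,0,0,33],
    [-0.338,-0.183,0.009,0,0,36],
    [-0.374,-0.203,0.01,0,0,38],
    [-0.413,-0.224,0.011,0,0,40.7]
  ],
  "grip": 0,
  "force": 60
}}

```text
time_s: 1.15
eef_pos: [0.4986, 0.3195, 0.22]
eef_rot: [1.428, 2.798, -0.002]
wrist_force: [1.0, 1.5, -0.2]
grip_width: -0.0
```

Run:
```python
from h import *
show(); goto(fx(-140,0,150),p[2])
```

```text
t 1.15 fix [309.7 121.4 220. ] F [ 1.02  1.54 -0.22] j [-0.97  0.23  0.39  1.64 -0.09  1.29  0.06] -0.00022855128746888205
move [-0.4225 -0.196   0.0705] [-3.000e-02  5.000e-02  3.999e+01]
```

Emit:
{"method": "drive_tool", "body": {
  "plan": [
    [-0.02,-0.009,0.002,0,0,2],
    [-0.057,-0.026,0.006,0,0,6],
    [-0.094,-0.044,0.012,0,0,10],
    [-0.131,-0.061,0.018,0,0,14],
    [-0.168,-0.078,0.025,0,0,18],
    [-0.205,-0.095,0.032,0,0,22],
    [-0.242,-0.112,0.039,0,0,26],
    [-0.279,-0.129,0.046,0,0,30],
    [-0.316,-0.147,0.053,0,0,33],
    [-0.353,-0.164,0.06,0,0,36],
    [-0.39,-0.181,0.066,0,0,38.5],
    [-0.422,-0.196,0.07,0,0,40]
  ]
}}

```text
time_s: 2.15
eef_pos: [0.5869, -0.1404, 0.1499]
eef_rot: [2.303, 2.136, -0.002]
wrist_force: [0.2, 0.7, 0.3]
grip_width: -0.006
```

Run:
```python
from h import *
show(); goto(fx(-140,0,45),p[2])
```

```text
t 2.15 fix [-142.8    0.8  149.9] F [0.16 0.74 0.3 ] j [-0.42  0.35  0.72  1.71 -0.25  1.17  0.29] -0.006316703684579825
move [0.0029 0.0009 0.1049] [-0.03  0.07 -0.25]
```

Emit:
{"method": "drive_tool", "body": {
  "plan": [
    [0.001,0,0.012,0,0,0],
    [0.002,0,0.032,0,0,0],
    [0.003,0.001,0.056,0,0,0],
    [0.003,0.001,0.078,0,0,0],
    [0.003,0.001,0.096,0,0,0],
    [0.003,0.001,0.106,0,0,0],
    [0.003,0.001,0.108,0,0,0],
    [0.003,0.001,0.108,0,0,0]
  ]
}}

```text
time_s: 2.82
eef_pos: [0.5876, -0.1378, 0.0418]
eef_rot: [-2.304, -2.136, 0.003]
wrist_force: [-0.2, -0.7, 0.1]
grip_width: -0.001
```

Run:
```python
from h import *
show()
f=grab_frame("wrist");cv2.imwrite("pics/w1.png",f)
```

```text
t 2.8167 fix [-140.1    0.3   41.8] F [-0.21 -0.71  0.09] j [-0.37  0.48  0.66  1.8  -0.35  0.98  0.36] -0.001310049805213471
```

View pics/w1.png

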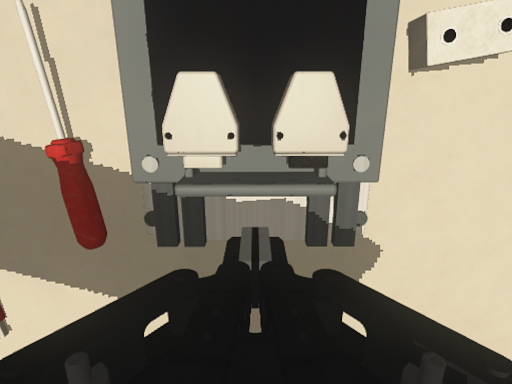

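The picture shows the shut fingers at (256, 240), centred behind the tab bar at (256, 188). Nothing stands between them. Pushing now.

Emit:
{"method": "drive_tool", "body": {
  "plan": [
    [0.006,0,0,0,0,0],
    [0.013,0,0,0,0,0],
    [0.019,0,0,0,0,0],
    [0.025,0,0,0,0,0],
    [0.032,0,0,0,0,0],
    [0.039,0,0,0,0,0],
    [0.047,0,0,0,0,0],
    [0.055,0,0,0,0,0],
    [0.063,0,0,0,0,0],
    [0.071,0,0,0,0,0],
    [0.079,0,0,0,0,0],
    [0.086,0,0,0,0,0]
  ]
}}

```text
time_s: 3.87
eef_pos: [0.5948, -0.0513, 0.0425]
eef_rot: [2.303, 2.136, -0.001]
wrist_force: [-0.4, -3.8, 3.1]
grip_width: -0.001
```

Run:
```python
from h import *
show(); goto(fx(-6,0,42),p[2])
```

```text
t 3.8667 fix [-53.3  -0.8  42.5] F [-0.38 -3.77  3.12] j [-0.51  0.46  0.65  1.82 -0.33  0.97  0.2 ] -0.0010131699460589106
move [ 0.0473 -0.001   0.0005] [ 0.01  0.08 -0.26]
```

Emit:
{"method": "drive_tool", "body": {
  "plan": [
    [0.006,0,0,0,0,0],
    [0.013,0,0,0,0,0],
    [0.019,0,0,0,0,0],
    [0.025,0,0,0,0,0],
    [0.031,-0.001,0,0,0,0],
    [0.036,-0.001,0,0,0,0],
    [0.039,-0.001,0,0,0,0],
    [0.041,-0.001,0,0,0,0]
  ]
}}

```text
time_s: 4.53
eef_pos: [0.597, -0.01, 0.0425]
eef_rot: [2.302, 2.135, -0.002]
wrist_force: [1.3, -6.3, 2.6]
grip_width: 0.003
```

Run:
```python
from h import *
show(); goto(fx(-6,0,42),p[2])
```

```text
t 4.5333 fix [-12.   -0.1  42.5] F [ 1.27 -6.32  2.63] j [-0.57  0.46  0.64  1.82 -0.32  0.97  0.13] 0.0026594400335046434
move [ 0.006  -0.0001  0.0005] [ 0.03  0.1  -0.25]
```

Emit:
{"method": "drive_tool", "body": {
  "plan": [
    [0.002,0,0,0,0,0],
    [0.004,0,0,0,0,0],
    [0.006,0,0,0,0,0]
  ]
}}

```text
time_s: 4.78
eef_pos: [0.5971, -0.0031, 0.0421]
eef_rot: [2.302, 2.137, -0.002]
wrist_force: [0.6, -2.1, -1.4]
grip_width: -0.0
```

Run:
```python
from h import *
show()
```

```text
t 4.7833 fix [-5.1  0.4 42.1] F [ 0.61 -2.13 -1.4 ] j [-0.58  0.46  0.64  1.82 -0.32  0.97  0.12] -0.00010112631592742933
```

Emit:
{"method": "drive_tool", "body": {
  "plan": [
    [0.001,0,0,0,0,0],
    [0.002,0,0,0,0,0],
    [0.003,0,0,0,0,0],
    [0.003,0,0,0,0,0]
  ]
}}

```text
time_s: 5.12
eef_pos: [0.5974, -0.0006, 0.042]
eef_rot: [2.302, 2.136, -0.002]
wrist_force: [1.8, -4.6, 0.7]
grip_width: 0.001
```

Run:
```python
from h import *
show()
```

```text
t 5.1167 fix [-2.6  0.2 42. ] F [ 1.83 -4.58  0.69] j [-0.59  0.46  0.64  1.82 -0.32  0.97  0.11] 0.0008862497417157485
```

Not conclusive yet, so I'll draw back to let it drop and look.

Emit:
{"method": "drive_tool", "body": {
  "plan": [
    [-0.004,0,0,0,0,0],
    [-0.012,0,0,0,0,0],
    [-0.022,0,0,0,0,0],
    [-0.032,0,0,0,0,0],
    [-0.038,0,0,0,0,0],
    [-0.04,0,0,0,0,0],
    [-0.04,0,0,0,0,0]
  ]
}}

```text
time_s: 5.7
eef_pos: [0.5943, -0.0416, 0.0422]
eef_rot: [2.304, 2.134, -0.002]
wrist_force: [0.3, -0.3, -1.7]
grip_width: -0.003
```

Run:
```python
from h import *
show()
m=camera_model("wrist");f=grab_frame("wrist")
# predicted plate corners (rear) and tab ends for seated/unseated
for bz in (18,25):
  for bx in (56,60,64):
    P=[fx(bx+x,y,bz+z) for x,y,z in((-55,-62.5,14),(-55,62.5,14),(-55,-35,38),(-55,35,38))]
    print(bz,bx,proj("wrist",np.array(P),m).round(1).tolist())
cv2.imwrite("pics/w2.png",cv2.resize(f,(800,600),interpolation=cv2.INTER_CUBIC))
```

```text
t 5.7 fix [-43.6   0.4  42.2] F [ 0.26 -0.31 -1.67] j [-0.53  0.46  0.65  1.82 -0.33  0.97  0.18] -0.0027392453453802547
18 56 [[377.1, 153.5], [133.8, 155.0], [335.6, 163.1], [175.3, 164.1]]
18 60 [[378.0, 145.7], [132.9, 147.2], [336.2, 154.0], [174.5, 155.0]]
18 64 [[378.8, 137.8], [131.9, 139.3], [336.9, 144.7], [173.8, 145.7]]
25 56 [[382.7, 155.9], [128.3, 157.4], [340.0, 166.4], [170.9, 167.4]]
25 60 [[383.6, 147.7], [127.2, 149.3], [340.7, 156.9], [170.1, 157.9]]
25 64 [[384.6, 139.5], [126.2, 141.1], [341.4, 147.1], [169.3, 148.2]]
```

View pics/w2.png

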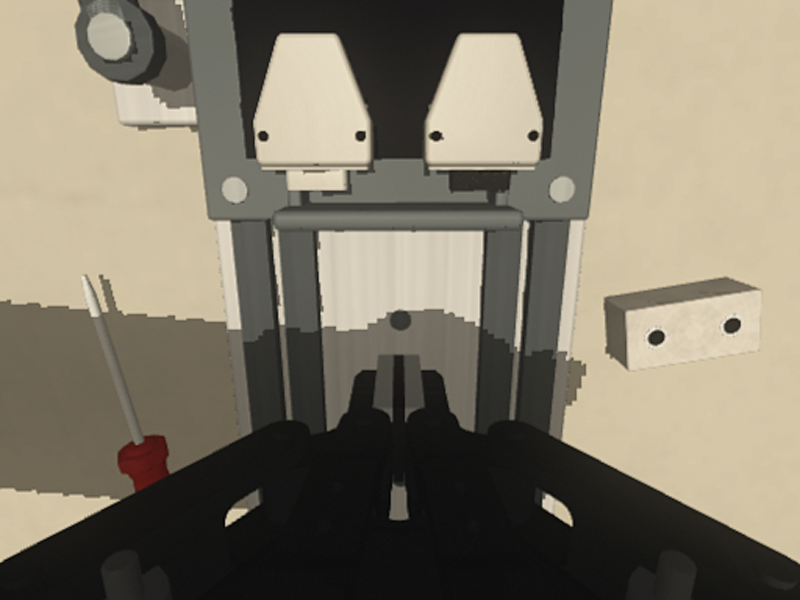

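The rear plate corners are at (209, 218) and (588, 218). That is 242 px wide in the raw frame, against 245 predicted seated and 258 unseated. The tab is 160 px wide, against 162 seated and 170 unseated. So the board has dropped, at x ≈ 63 mm, and I can go on to the catch.

Emit:
{"method": "drive_tool", "body": {
  "plan": [
    [0,0,-0.015,0,0,0],
    [0,0,-0.04,0,0,0],
    [0,0,-0.07,0,0,0],
    [0,0,-0.09,0,0,0],
    [0.02,-0.016,-0.098,0,0,0],
    [0.05,-0.04,-0.098,0,0,0],
    [0.08,-0.064,-0.098,0,0,0],
    [0.11,-0.09,-0.098,0,0,0],
    [0.135,-0.11,-0.098,0,0,0],
    [0.148,-0.12,-0.098,0,0,0],
    [0.151,-0.125,-0.098,0,0,0],
    [0.151,-0.125,-0.098,0,0,0]
  ]
}}

```text
time_s: 6.75
eef_pos: [0.4804, 0.121, 0.14]
eef_rot: [2.3, 2.139, -0.001]
wrist_force: [-1.4, -0.0, 0.4]
grip_width: 0.001
```

Run:
```python
from h import *
show(); goto(fx(107,125,49),p[2])
```

```text
t 6.75 fix [110.5 125.5 140. ] F [-1.35 -0.    0.45] j [-0.92  0.09  0.62  1.97 -0.06  1.1  -0.35] 0.0010889421711646702
move [-0.0034  0.0006  0.091 ] [-0.02  0.05 -0.1 ]
```

Emit:
{"method": "drive_tool", "body": {
  "plan": [
    [-0.001,0,0.012,0,0,0],
    [-0.003,0,0.034,0,0,0],
    [-0.003,0,0.058,0,0,0],
    [-0.003,0,0.078,0,0,0],
    [-0.003,0,0.088,0,0,0],
    [-0.003,0,0.091,0,0,0],
    [-0.003,0,0.091,0,0,0]
  ]
}}

```text
time_s: 7.33
eef_pos: [0.4804, 0.1169, 0.0488]
eef_rot: [2.301, 2.137, -0.003]
wrist_force: [-0.2, 0.4, 0.5]
grip_width: -0.003
```

Run:
```python
from h import *
show();f=grab_frame("wrist");cv2.imwrite("pics/w3.png",f)
print(proj("wrist",[fx(109,88,68),fx(60,78,43)]).round(0))
```

```text
t 7.3333 fix [106.4 125.2  48.8] F [-0.23  0.36  0.48] j [-0.88  0.23  0.61  2.06 -0.16  0.9  -0.25] -0.0025685155375306675
[[335. 256.]
 [335. 310.]]
```

View pics/w3.png

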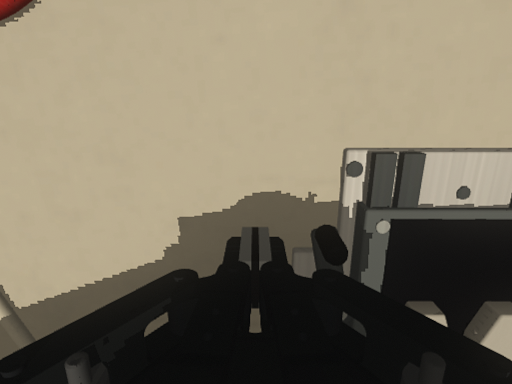

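The picture shows the shut fingers at (256, 240). The peg top is at about (330, 245), close to its prediction, with clear space between them. Now pushing the peg across in two straight legs.

Emit:
{"method": "drive_tool", "body": {
  "plan": [
    [0,0.005,0,0,0,0],
    [0,0.011,0,0,0,0],
    [0,0.017,0,0,0,0],
    [0.001,0.022,0,0,0,0],
    [0.001,0.027,0,0,0,0],
    [0.001,0.032,0,0,0,0],
    [0.001,0.037,0,0,0,0],
    [0,0.042,0,0,0,0],
    [0,0.047,0,0,0,0],
    [-0.001,0.052,0,0,0,0],
    [-0.003,0.057,0,0,0,0],
    [-0.004,0.06,0,0,0,0]
  ]
}}

```text
time_s: 8.38
eef_pos: [0.5404, 0.1076, 0.0492]
eef_rot: [2.302, 2.136, -0.004]
wrist_force: [-4.6, -3.1, 0.7]
grip_width: -0.003
```

Run:
```python
from h import *
show();f=grab_frame("wrist");cv2.imwrite("pics/w4.png",f)
for a in(-.3,-.4,-.5,-.6,-.7,-.8): print(a,proj("wrist",[fx(60+50*np.cos(a),78+50*np.sin(a),68)]).round(0))
```

```text
t 8.3833 fix [101.3  64.7  49.2] F [-4.64 -3.12  0.67] j [-0.79  0.35  0.6   1.93 -0.24  0.94 -0.15] -0.0031242542691085574
-0.3 [[258. 248.]]
-0.4 [[268. 251.]]
-0.5 [[278. 255.]]
-0.6 [[287. 260.]]
-0.7 [[295. 266.]]
-0.8 [[303. 273.]]
```

View pics/w4.png

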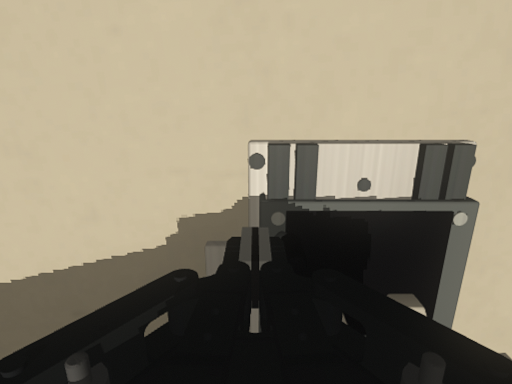

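Run:
```python
from h import *
f=grab_frame("wrist")[180:340,180:400]
g=(255*(f/255.)**.4).astype('uint8')
cv2.imwrite("pics/w5.png",cv2.resize(g,None,fx=3.6,fy=3.6,interpolation=cv2.INTER_CUBIC))
```

```text
(no output)
```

View pics/w5.png

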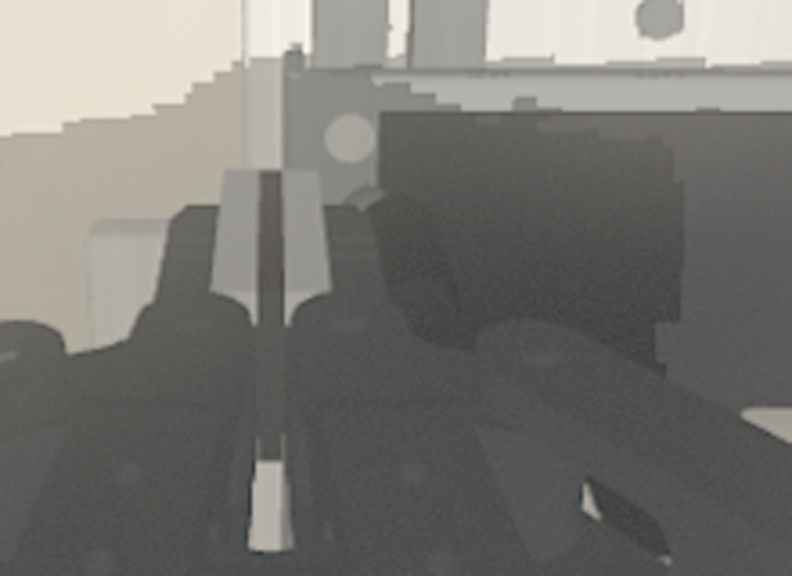

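The brightened crop shows the peg at about (430, 300) crop, or (299, 263) raw. That gives an arm angle of about −0.72 rad, so q ≈ 1.12. Next I go round to the left of the peg and push it to the stop.

Emit:
{"method": "drive_tool", "body": {
  "plan": [
    [0.001,-0.006,0,0,0,0],
    [0.01,-0.009,0,0,0,0],
    [0.024,-0.009,0,0,0,0],
    [0.031,-0.006,0,0,0,0],
    [0.032,0.006,0,0,0,0],
    [0.032,0.02,0,0,0,0],
    [0.032,0.028,0,0,0,0],
    [0.032,0.029,0,0,0,0],
    [0.028,0.029,0,0,0,0],
    [0.022,0.029,0,0,0,0],
    [0.016,0.029,0,0,0,0],
    [0.011,0.03,0,0,0,0]
  ]
}}

```text
time_s: 9.48
eef_pos: [0.5712, 0.1162, 0.0495]
eef_rot: [2.303, 2.135, -0.001]
wrist_force: [7.4, 7.6, -2.6]
grip_width: -0.005
```

Run:
```python
from h import *
show(); goto(fx(80,35,49),p[2])
```

```text
t 9.4833 fix [112.1  34.6  49.5] F [ 7.42  7.63 -2.58] j [-0.76  0.41  0.59  1.85 -0.27  0.96 -0.13] -0.004828434571287128
move [-0.0321 -0.0002  0.0005] [ 0.02  0.07 -0.26]
```

Emit:
{"method": "drive_tool", "body": {
  "plan": [
    [-0.004,0.001,0,0,0,0],
    [-0.009,0.002,0,0,0,0],
    [-0.014,0.004,0,0,0,0],
    [-0.019,0.005,0,0,0,0],
    [-0.023,0.006,0,0,0,0],
    [-0.026,0.006,0,0,0,0],
    [-0.028,0.006,0,0,0,0]
  ]
}}

```text
time_s: 10.07
eef_pos: [0.5839, 0.0917, 0.0517]
eef_rot: [2.292, 2.132, 0.026]
wrist_force: [39.6, 13.7, -29.0]
grip_width: -0.0
```

Run:
```python
from h import *
show(); goto(fx(77,29,49),p[2])
```

```text
t 10.0667 fix [88.6 20.2 51.7] F [ 39.58  13.68 -28.98] j [-0.72  0.41  0.6   1.85 -0.28  0.95 -0.08] -0.0003852605895051697
move [-0.0116 -0.0088  0.0025] [ 1.12 -0.28 -0.1 ]
```

Something pushes hard sideways, so I'm backing off to look.

Emit:
{"method": "drive_tool", "body": {
  "plan": [
    [0.005,0.006,0,0,0,0],
    [0.012,0.01,0,0,0,0],
    [0.02,0.01,0,0,0,0],
    [0.028,0.01,0,0,0,0],
    [0.036,0.01,0,0,0,0],
    [0.036,0.01,0,0,0,0]
  ]
}}

```text
time_s: 10.57
eef_pos: [0.5957, 0.1294, 0.0518]
eef_rot: [2.291, 2.136, 0.026]
wrist_force: [-0.8, 0.2, -0.3]
grip_width: -0.001
```

Run:
```python
from h import *
show();f=grab_frame("wrist")[180:360,130:370]
g=(255*(f/255.)**.4).astype('uint8')
t=(255*(grab_frame("top")[155:215,240:320]/255.)**.6).astype('uint8')
a=cv2.resize(g,(480,360),interpolation=cv2.INTER_CUBIC);b=cv2.resize(t,(320,240),interpolation=cv2.INTER_CUBIC)
o=np.zeros((360,800,3),'uint8');o[:,:480]=a;o[:240,480:]=b
cv2.imwrite("pics/w6.png",o)
```

```text
t 10.5667 fix [127.   11.1  51.8] F [-0.77  0.17 -0.31] j [-0.75  0.44  0.58  1.8  -0.29  0.97 -0.12] -0.0012559042161141897
```

View pics/w6.png

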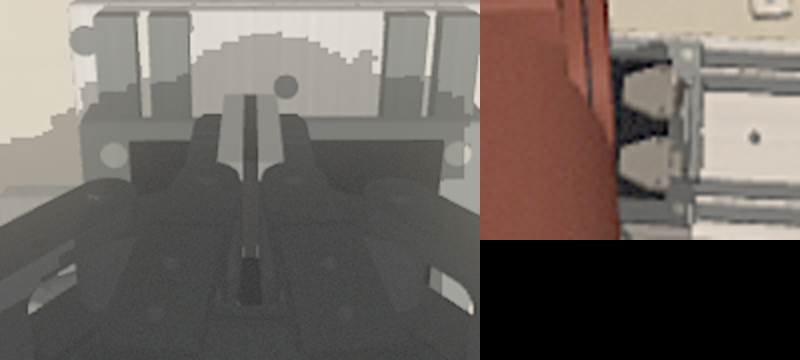

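Emit:
{"method": "drive_tool", "body": {
  "plan": [
    [0,0,-0.02,0,0,0],
    [0,0,-0.05,0,0,0],
    [-0.01,0,-0.08,0,0,0],
    [-0.035,-0.01,-0.1,0,0,0],
    [-0.065,-0.02,-0.1,0,0,0],
    [-0.095,-0.03,-0.1,0,0,0],
    [-0.125,-0.03,-0.1,0,0,0],
    [-0.14,-0.03,-0.1,0,0,0],
    [-0.145,-0.03,-0.1,0,0,0],
    [-0.145,-0.03,-0.1,0,0,0]
  ]
}}

```text
time_s: 11.5
eef_pos: [0.5534, -0.0172, 0.1507]
eef_rot: [2.295, 2.13, 0.026]
wrist_force: [0.2, 1.0, 0.2]
grip_width: -0.006
```

Run:
```python
from h import *
show();m=camera_model("wrist");f=grab_frame("wrist");V=m["view"];print("cam fix",finv(-V[:3,:3].T@V[:3,3]).round(0))
g=(255*(f/255.)**.5).astype('uint8')
cv2.imwrite("pics/w7.png",cv2.resize(g,(800,600),interpolation=cv2.INTER_CUBIC))
for a in(.2,0,-.4,-.6,-.7,-.8,-1,-1.2,-1.4,-1.57): print(a,(1.5625*proj("wrist",[fx(60+50*np.cos(a),78+50*np.sin(a),68)],m)).round(0))
for bz in (18,25):
    print(bz,(1.5625*proj("wrist",[fx(60+x,y,bz+14) for x in(-55,55) for y in(-62.5,62.5)],m)).round(0).tolist())
```

```text
t 11.5 fix [-22.2  42.9 150.7] F [0.17 0.96 0.18] j [-0.67  0.21  0.71  1.85 -0.16  1.12  0.02] -0.005815989834564224
cam fix [ 47.  45. 293.]
0.2 [[288.  13.]]
0 [[311.  10.]]
-0.4 [[357.  20.]]
-0.6 [[378.  33.]]
-0.7 [[387.  41.]]
-0.8 [[396.  49.]]
-1 [[410.  69.]]
-1.2 [[420.  91.]]
-1.4 [[426. 114.]]
-1.57 [[427. 133.]]
18 [[580.0, 239.0], [360.0, 241.0], [603.0, 21.0], [354.0, 21.0]]
25 [[585.0, 241.0], [359.0, 243.0], [609.0, 17.0], [353.0, 17.0]]
```

View pics/w7.png

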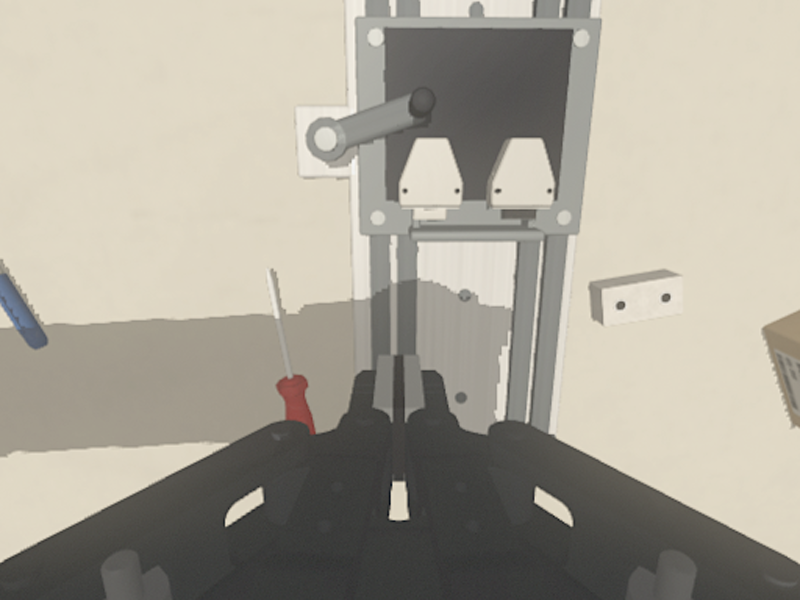

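The peg top is at (424, 100), so the arm angle is about −1.27 rad. The catch moved well but hasn't reached its stop. The board is still seated: its rear edge is 216 px wide, against 219 seated and 226 unseated. The sideways force fits the peg sticking to the pad, because I pushed straight while it moved on an arc. The rest of the arc is nearly straight along −x, so I'll go back beside the peg.

Run:
```python
from h import *
goto(fx(110,29,150),p[2]);goto(fx(110,29,50),p[2])
```

```text
move [0.1305 0.0136 0.0015] [ 1.07 -0.29 -0.1 ]
move [0.13   0.0117 0.1015] [ 1.07 -0.29 -0.1 ]
```

Emit:
{"method": "drive_tool", "body": {
  "plan": [
    [0.015,0.001,0,0.2,0,0],
    [0.045,0.004,0,0.5,-0.1,0],
    [0.08,0.008,0,0.8,-0.2,0],
    [0.11,0.012,0,1.0,-0.3,0],
    [0.126,0.013,0,1.1,-0.3,0],
    [0.13,0.013,0.015,1.1,-0.3,0],
    [0.13,0.013,0.04,1.1,-0.3,0],
    [0.13,0.012,0.065,1.1,-0.3,0],
    [0.13,0.012,0.085,1.1,-0.3,0],
    [0.13,0.012,0.098,1.1,-0.3,0],
    [0.13,0.012,0.101,1.1,-0.3,0],
    [0.13,0.012,0.101,1.1,-0.3,0]
  ]
}}

```text
time_s: 12.55
eef_pos: [0.5765, 0.1141, 0.0499]
eef_rot: [-2.299, -2.14, 0.003]
wrist_force: [-0.1, 0.2, -0.2]
grip_width: -0.001
```

Run:
```python
from h import *
show(); goto(fx(88,29,50),p[2])
```

```text
t 12.55 fix [110.4  29.1  49.9] F [-0.13  0.16 -0.17] j [-0.75  0.42  0.59  1.84 -0.28  0.97 -0.11] -0.0005707697911314316
move [-0.0224  0.0002 -0.0001] [-0.1   0.06 -0.07]
```

Emit:
{"method": "drive_tool", "body": {
  "plan": [
    [-0.006,0,0,0,0,0],
    [-0.012,0,0,0,0,0],
    [-0.017,0,0,0,0,0],
    [-0.021,0,0,0,0,0],
    [-0.024,0.0005,0,0,0,0],
    [-0.027,0.001,0,0,0,0],
    [-0.029,0.001,0,0,0,0]
  ]
}}

```text
time_s: 13.13
eef_pos: [0.5765, 0.0857, 0.0506]
eef_rot: [-2.299, -2.14, -0.001]
wrist_force: [4.0, 5.4, 0.3]
grip_width: -0.001
```

Run:
```python
from h import *
show(); goto(fx(78,27,50),p[2])
```

```text
t 13.1333 fix [82.1 27.2 50.6] F [3.98 5.41 0.3 ] j [-0.72  0.41  0.6   1.85 -0.28  0.97 -0.07] -0.0010102711502032536
move [-0.0041  0.0002  0.0006] [ 0.01 -0.03 -0.04]
```

Emit:
{"method": "drive_tool", "body": {
  "plan": [
    [-0.002,0,0,0,0,0],
    [-0.004,0.0005,0,0,0,0],
    [-0.005,0.0005,0,0,0,0],
    [-0.006,0.0005,0,0,0,0]
  ]
}}

```text
time_s: 13.47
eef_pos: [0.577, 0.0812, 0.0508]
eef_rot: [-2.298, -2.141, -0.004]
wrist_force: [3.0, 6.6, -1.1]
grip_width: 0.001
```

Run:
```python
from h import *
show()
```

```text
t 13.4667 fix [77.6 26.4 50.8] F [ 3.02  6.57 -1.14] j [-0.71  0.41  0.6   1.85 -0.28  0.97 -0.06] 0.0013775531908160556
```

Emit:
{"method": "drive_tool", "body": {
  "plan": [
    [-0.002,0,0,0,0,0],
    [-0.004,0,0,0,0,0],
    [-0.005,0,0,0,0,0]
  ]
}}

```text
time_s: 13.72
eef_pos: [0.577, 0.0796, 0.0509]
eef_rot: [-2.294, -2.143, -0.009]
wrist_force: [3.2, 13.7, -2.6]
grip_width: 0.0
```

Run:
```python
from h import *
show()
```

```text
t 13.7167 fix [76.  26.3 50.9] F [ 3.24 13.65 -2.61] j [-0.7   0.41  0.6   1.85 -0.28  0.96 -0.05] 0.0002262587032397085
```

Emit:
{"method": "drive_tool", "body": {
  "plan": [
    [-0.004,0,0,0,0,0],
    [-0.006,0,0,0,0,0],
    [-0.006,0,0,0,0,0]
  ]
}}

```text
time_s: 13.97
eef_pos: [0.577, 0.0795, 0.051]
eef_rot: [-2.286, -2.145, -0.017]
wrist_force: [4.7, 17.7, -3.8]
grip_width: 0.0
```

Run:
```python
from h import *
show()
```

```text
t 13.9667 fix [75.9 26.2 51. ] F [ 4.68 17.69 -3.75] j [-0.7   0.4   0.6   1.85 -0.29  0.96 -0.04] 0.0003987319519339625
```

At the stop: 17.7 N with no further movement. I'll draw back, lift and look.

Emit:
{"method": "drive_tool", "body": {
  "plan": [
    [0.004,0,0,0,0,0],
    [0.012,0,0,0,0,0],
    [0.024,0,0,0,0,0],
    [0.03,0,0,0,0,0],
    [0.03,0,-0.02,0,0,0],
    [0.03,0,-0.05,0,0,0],
    [0.03,0,-0.085,0,0,0],
    [0.03,0,-0.1,0,0,0],
    [0.01,0,-0.1,0,0,0],
    [-0.025,0,-0.1,0,0,0],
    [-0.065,0,-0.1,0,0,0],
    [-0.1,0,-0.1,0,0,0]
  ]
}}

```text
time_s: 14.97
eef_pos: [0.5699, -0.0233, 0.1499]
eef_rot: [-2.286, -2.146, -0.016]
wrist_force: [0.7, 0.0, -0.3]
grip_width: 0.003
```

Run:
```python
from h import *
show();m=camera_model("wrist");f=grab_frame("wrist")
g=(255*(f/255.)**.5).astype('uint8')
cv2.imwrite("pics/w8.png",cv2.resize(g,(800,600),interpolation=cv2.INTER_CUBIC))
for a in(-1.3,-1.45,-1.57): print(a,(1.5625*proj("wrist",[fx(60+50*np.cos(a),78+50*np.sin(a),68)],m)).round(0))
print((1.5625*proj("wrist",[fx(60,78,46)],m)).round(0))
for bz in (18,25):
    print(bz,(1.5625*proj("wrist",[fx(62+x,y,bz+14) for x in(-55,55) for y in(-62.5,62.5)],m)).round(0).tolist())
```

```text
t 14.9667 fix [-27.1  26.  149.9] F [ 0.74  0.04 -0.31] j [-0.62  0.27  0.7   1.8  -0.2   1.14  0.08] 0.0026992257814579595
-1.3 [[391.  92.]]
-1.45 [[395. 109.]]
-1.57 [[395. 123.]]
[[295. 126.]]
18 [[557.0, 231.0], [333.0, 229.0], [579.0, 9.0], [327.0, 7.0]]
25 [[561.0, 233.0], [332.0, 231.0], [584.0, 4.0], [324.0, 2.0]]
```

View pics/w8.png

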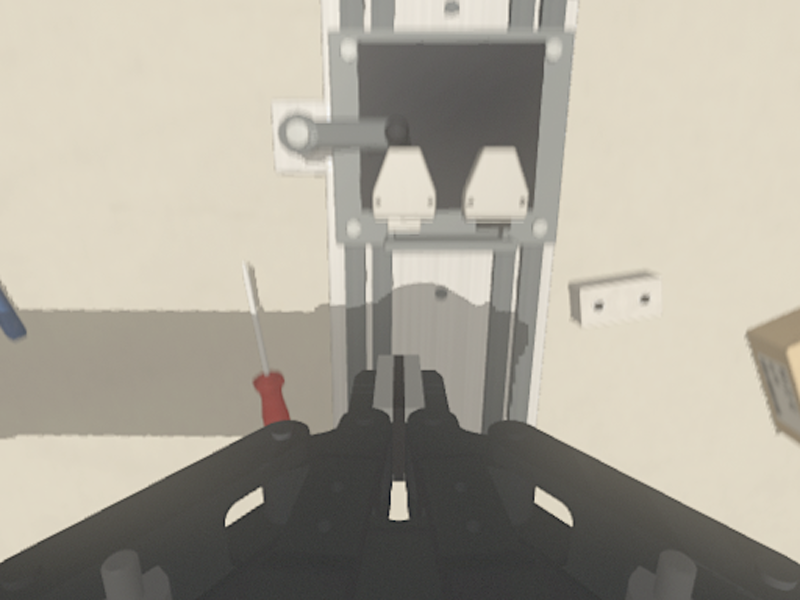

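The peg at (397, 130) is level with the pivot at (297, 131), so the arm lies straight across the board at its stop. The rear edge of the plate is still at its seated width. The screwdriver and gauge block are where they were, and the gripper is clear.

```bash
python3 -c "
from station import order;print(order.hand_in())"
```

```text
the job is handed in; nothing more can be done
None
```

The board is seated in its notches, the catch is at its stop over it, and the job is handed in at about 15 s of the 48 s allowed.

- **Board:** I pushed it by the tab with the shut fingers, about 116 mm at 4 to 6 N, then drew back. I didn't feel a clear drop. The wrist picture afterwards showed it down: plate width 242 px, against 245 predicted seated and 258 not seated.
- **Catch:** I pushed the peg in three legs. On the second I pushed straight while the peg moved on an arc. The peg seems to have stuck to the finger, and the wrist force reached about 51 N before I backed off and came at it again. That is below the 120 N wrist limit. I believe only the finger was touching, but I can't rule out that the gripper's body pressed with over 40 N. On the third leg the peg met its stop at 17.7 N with no further movement.
- **Last check:** The final picture was slightly blurred and offset 5 to 7 px from prediction. It shows the arm straight across the board and the board at its seated width. The gripper was clear, and the screwdriver and gauge block looked unmoved. I didn't check the other bystanders at the end, but the arm never worked near them.

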